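# Count along the mould rack and push the mould into the third gap

## Robot

A 7-joint arm with a two-finger parallel gripper is mounted at the origin on the work surface. World frame = base frame: x ahead of the robot, y to its left, z up, the work surface at z = 0. Lengths are in m, angles in degrees, forces in N, time in s.
With the tool pointing down it reaches from about 0.35 to 0.9 m from the base axis. Payload 19.9 kg.
Tool frame: the origin (TCP) lies at the very end of the fingers, on their centre line; the grasp point (between the pads) lies 19 mm behind it; z points along the fingers, y is the line along which they close (so a half turn about z gives the same grasp; the last joint's range is limited). The gripper opens to 85 mm and grips with 20 to 120 N. Pads are 22 mm wide; open, the fingers measure 114 mm over their backs; the gripper's body (76 mm by 85 mm) begins 54 mm behind the grasp point. The pads swing forward as they close: fully open they stand 13 mm farther back than shut.
Start: joints at [62.137, 23.915, -0.59, 92.452, 0.269, 63.638, -3.037], TCP at [0.269, -0.564, 0.231] pointing down, gripper open.
Joint ranges: [-161.28, 161.28], [-22.2, 115.67], [-73.04, 71.86], [3.21, 147.25], [-68.34, 248.33], [10.77, 114.83], [-161.83, 161.83]. Speed limits (degrees/s): [108.29, 108.29, 136.94, 136.94, 172.46, 172.46, 172.46].

## Interface

Orientations are given as [roll, pitch, yaw] about the fixed x, y, z axes, in that order (R = Rz(yaw) Ry(pitch) Rx(roll)).
In Python, from rig import telemetry, snapshot, finish_job gives the robot as it stands.
- The arm moves only by the tool carry_out, never from a script. Its argument "commands" is a list of rows, each a list of 7 numbers: the turn, a rotation vector about the tool's x, y, z in rad, then the shift along the tool's x, y, z in mm, then the closure, from 0 (fully open) to 1 (shut). In form: [[rx, ry, rz, dx, dy, dz, gripper], ...]. A call has 1 to 8 rows; each row shifts and turns the commanded pose from where the row before left it, along the tool's axes as they then stand; what a row does not reach is not made up. A row lasts 1/8 s, in which the tool goes at most 62.5 mm and 10.7 degrees, less where a joint would pass 70% of its speed; a pose out of reach is approached as far as the arm can. A call is refused whole if a number of a shift passes 62.5 or a number of a turn 0.188, either way. A call with a gripper value outside its range is refused whole. The fingers move at their own pace and stop on an object; "squeeze" is the grip in N (left out, the last holds). Time passes only in rows, so rows that do not move let the fingers close. It gives the time, the measured TCP pose, the force, the opening and the grip force at its end, in the units of the state.
- telemetry.get_obs(): the state, without advancing time (a new reading comes with each control period).
- snapshot(name): name is "scene" or "top"; returns a dict with "img" (384x512x3 uint8, red, green, blue), "depth" (384x512 float32, m along the optical axis (not along the pixel's ray), 0 where there is no reading), "camera_matrix" (3x3 intrinsics, pixels), "distortion" ([k1, k2, p1, p2, k3] as OpenCV has them; the pictures are not rectified), "eye" and "orientation" of the camera in the world. Camera axes: x right, y down, z forward; pixel columns grow to the right and rows downward; lengths in m; the calibration is good to about 2 mm. A picture is of the moment at which its call begins.
- finish_job(): hands the job in; it is judged then, once.
The state is a dict: "time": time; "q": joint angles; "dq": joint speeds; "tau": joint torques, N m; "eef_pos": TCP position; "tcp_rot": TCP orientation; "force": force on the tool from outside, world axes, zero at the start; "moment": the same for the moment, N m; "grip_width": finger opening in m; "gripper_force": force on a finger pad.
Only numpy, scipy, OpenCV 4.12 (cv2) and the standard library are available. Lean on these libraries where they do the work, as an engineer would, in place of code of your own. Each camera call takes 0.05 s, during which the arm holds its last target. There are 200 camera calls.

## Task

Starting at the end of the bamboo rack that has the ball-topped post, count the gaps with a fingertip along the top of its rail, touching the rail over the first, the second and then the third gap, and do not touch the rail over any gap beyond that. Then push the maamoul mould with the plunger, mouth first, into that third gap until it is fully home against the back board. Only push it along the sideboard: do not lift or tip it, and leave the other things where they are.

Things in the scene. Friction and masses are not known exactly. Their poses are not given: they have to be found in the camera images.
- rack: fixed bamboo rack: 7 upright dividers (8 mm thick, 36 high, 62 deep along rack x) make six gaps, each 48 mm wide, centres at y = +140, +84, +28, -28, -84, -140 mm. Gaps are floorless, open above and at the front (towards the robot). Origin: on the sideboard, middle of the dividers' front line; x points into the gaps, y along the row, z up.
- rail_mid (a point): middle of the top of the rack's rail, at rack x = +70, y = 0, z = +60 mm. The rail is straight, smooth, rigid and flat-topped, 344 mm long along rack y, 16 mm wide (rack x = +62 to +78), and runs on top of the back board. The board's face, at rack x = +62 mm, closes the back of all gaps.
- ball_post: fixed round bamboo post (20 mm diameter) at one end of the rack, at rack x = +70, y = +186 or -186 mm, topped by a 32 mm ball reaching 90 mm high; origin under its centre. It marks the end from which the gaps are counted.
- flat_post: the matching 20 mm post at the other end of the rack, with a plain flat top 60 mm high; origin under its centre.
- mould: loose red plastic maamoul mould, 0.09 to 0.17 kg, on its side in front of the rack. Its balance point is 8 mm behind the origin. Square barrel 54 mm long (x = -27 to +27), 38 wide (y), 36 high; mouth end at x = +27, facing the rack within about 20 degrees. Origin under the barrel's centre, on the sideboard; x points from plunger to mouth, z up. Fully home, its origin is at rack x = +35 mm.
- plunger_face (a point): middle of the rear face of the mould's plunger, at mould x = -51, z = +18 mm: a flat plate 34 mm wide, 26 high, 10 thick, on a 10 mm rod 14 mm long behind the barrel. It is sprung: yields only above about 3.5 N, at most 10 mm (about 6.5 N), and springs back. With the mould home it stands 16 mm out of the gap.
- rail_a: piece of the rack's rail over one gap, 30 mm long and 16 mm wide; origin at the middle of its top face (60 mm above the sideboard), at rack x = +70 mm, y = +140 mm. Its top is flush with the rest of the rail. (Letters run a to f from the rack's +y end, whichever end the ball is at.)
- rail_b: piece of the rack's rail over one gap, 30 mm long and 16 mm wide; origin at the middle of its top face (60 mm above the sideboard), at rack x = +70 mm, y = +84 mm. Its top is flush with the rest of the rail. (Letters run a to f from the rack's +y end, whichever end the ball is at.)
- rail_c: piece of the rack's rail over one gap, 30 mm long and 16 mm wide; origin at the middle of its top face (60 mm above the sideboard), at rack x = +70 mm, y = +28 mm. Its top is flush with the rest of the rail. (Letters run a to f from the rack's +y end, whichever end the ball is at.)
- rail_d: piece of the rack's rail over one gap, 30 mm long and 16 mm wide; origin at the middle of its top face (60 mm above the sideboard), at rack x = +70 mm, y = -28 mm. Its top is flush with the rest of the rail. (Letters run a to f from the rack's +y end, whichever end the ball is at.)
- rail_e: piece of the rack's rail over one gap, 30 mm long and 16 mm wide; origin at the middle of its top face (60 mm above the sideboard), at rack x = +70 mm, y = -84 mm. Its top is flush with the rest of the rail. (Letters run a to f from the rack's +y end, whichever end the ball is at.)
- rail_f: piece of the rack's rail over one gap, 30 mm long and 16 mm wide; origin at the middle of its top face (60 mm above the sideboard), at rack x = +70 mm, y = -140 mm. Its top is flush with the rest of the rail. (Letters run a to f from the rack's +y end, whichever end the ball is at.)
- woodmould1: carved dark-wood mould without plunger, 54 x 36 x 28 mm, stored in the gap under rail_b, not sticking out; origin under its centre; bystander
- woodmould2: carved dark-wood mould without plunger, 54 x 36 x 28 mm, stored in the gap under rail_f, not sticking out; origin under its centre; bystander
- jar1: small round glass jar with steel twist cap, 48 mm across, 66 mm high, origin under its centre; bystander, on the round bamboo lazy Susan to the robot's left
- jar2: small round glass jar with steel twist cap, 48 mm across, 66 mm high, origin under its centre; bystander, on the round bamboo lazy Susan to the robot's left
- jar3: small round glass jar with steel twist cap, 48 mm across, 66 mm high, origin under its centre; bystander, on the sideboard beyond the right (-y) end of the rack
- plate: blue-patterned white dessert plate, 128 mm across, 15 mm high, on the 300 mm lazy Susan; origin under its centre; bystander
- tong: steel sugar tong, 137 x 30 mm, 6 mm thick, lying on the sideboard beyond the left (+y) end of the rack; origin under its middle; bystander
Mind the look-alikes: they are no part of the job. Of the things that look like the mould, the largest one is meant.

How it is judged (in metres and radians):
On the way, in this order (a step that is already met when the one before it is completed fails the run):
1. fingertip touches the rail over the first gap from the ball-topped post (((y of ball_post in the frame of rack above 0 m and contact force between the fingers and rail_a above 0.3 N) or (y of ball_post in the frame of rack below 0 m and contact force between the fingers and rail_f above 0.3 N))), for 0.02 s.
2. fingertip touches the rail over the second gap (((y of ball_post in the frame of rack above 0 m and contact force between the fingers and rail_b above 0.3 N) or (y of ball_post in the frame of rack below 0 m and contact force between the fingers and rail_e above 0.3 N))), for 0.02 s.
3. fingertip touches the rail over the third gap (((y of ball_post in the frame of rack above 0 m and contact force between the fingers and rail_c above 0.3 N) or (y of ball_post in the frame of rack below 0 m and contact force between the fingers and rail_d above 0.3 N))), for 0.02 s.
4. the mould is home in the third gap (x of mould in the frame of rack between 0.029 and 0.039 m and angle between the x axis of mould and the x axis of rack, either way round below 0.2 rad and angle between mould's own z axis and vertical below 0.1 rad and height (world z) of mould below 0.006 m and ((y of ball_post in the frame of rack above 0 m and y of mould in the frame of rack between 0.02 and 0.036 m) or (y of ball_post in the frame of rack below 0 m and y of mould in the frame of rack between -0.036 and -0.02 m))), for 0.2 s.
At the end, for the whole second after the job is handed in: The mould lies flat and at rest on the sideboard, mouth first in the third gap counted from the ball-topped post, its mouth within 6 mm of touching the back board, within 8 mm of the gap's centre line and within 0.2 rad of the gap's direction (all of step 4 and linear speed of mould below 0.02 m/s).
It fails at once if the mould is lifted more than 10 mm or tipped more than 0.35 rad (height (world z) of mould above 0.01 m or angle between mould's own z axis and vertical above 0.35 rad).
It fails at once if the rail is touched over the fourth, fifth or sixth gap ((y of ball_post in the frame of rack above 0 m and (contact force between the fingers and rail_d above 0.3 N or contact force between the fingers and rail_e above 0.3 N or contact force between the fingers and rail_f above 0.3 N)) or (y of ball_post in the frame of rack below 0 m and (contact force between the fingers and rail_a above 0.3 N or contact force between the fingers and rail_b above 0.3 N or contact force between the fingers and rail_c above 0.3 N))).
It fails at once if the mould's mouth is turned more than 1.3 rad away from the direction of the gaps (angle between the x axis of mould and the x axis of rack, either way round above 1.3 rad).
It fails at once if a bystander is moved more than 25 mm (distance of any of woodmould1, woodmould2, jar1, jar2, jar3, plate, tong from where it was at the start of the episode above 0.025 m).
It also fails if it takes over 72 s, if anything falls off the work surface, if the arm or the gripper's body presses on something with over 40 N, if the wrist force passes 120 N, or if a joint passes its speed limit or range.

## Working session

There is one attempt and no reset: what is moved stays moved. The work goes in short steps, Python scripts to look and compute and a tool call to move; the robot and the scene stay as the last step left them, time stands still between calls to the robot, and variables do not carry over. Pictures are saved under pics/ and viewed, at most 10 in all, crops included, and the job is handed in when it is done.

Besides the shell and the picture viewer there is one more tool, called after "Call:" as name(argument=value, ...) on one line, values as JSON. carry_out: Moves the arm, as the interface text tells. Its arguments: {"type":"object","properties":{"commands":{"type":"array","items":{"type":"array","items":{"type":"number"}}},"squeeze":{"type":"number"}},"required":["commands"]}

```bash
mkdir -p pics
python3 - <<'E'
from rig import telemetry, snapshot
import cv2,numpy as np
o=telemetry.get_obs(); print({k:o[k] for k in('time','eef_pos','tcp_rot','force','grip_width')})
for n in("top","scene"):
    s=snapshot(n); cv2.imwrite(f"pics/{n}0.png",s["img"][:,:,::-1]); np.savez(f"{n}0.npz",**s)
    print(n,s["eye"],s["orientation"],s["camera_matrix"],s["distortion"])
E
```

```text
{'time': 0.0, 'eef_pos': array([ 0.26876234, -0.56386543,  0.23065889]), 'tcp_rot': array([-1.79928573e+02,  3.20420609e-03,  2.54859479e+01]), 'force': array([-0.56152334,  0.38598966, -0.06267498]), 'grip_width': 0.08540822450378191}
top [0.46504554 0.14707682 1.28704656] [-174.55238288   -0.63206452  -91.45762426] [[473.53335015   0.         253.03794648]
 [  0.         473.53335015 188.33647309]
 [  0.           0.           1.        ]] [-0.14131808  0.          0.          0.          0.        ]
scene [ 1.06745014 -0.53643079  1.2777169 ] [-145.20669679   -0.43983471   38.0776558 ] [[440.67923094   0.         254.88883275]
 [  0.         440.67923094 196.17158446]
 [  0.           0.           1.        ]] [-0.01230979  0.          0.          0.          0.        ]
```

View pics/top0.png

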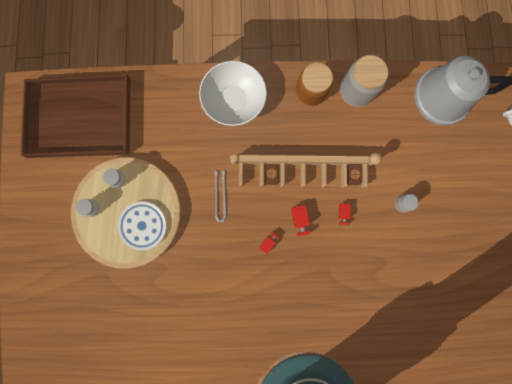

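View pics/scene0.png

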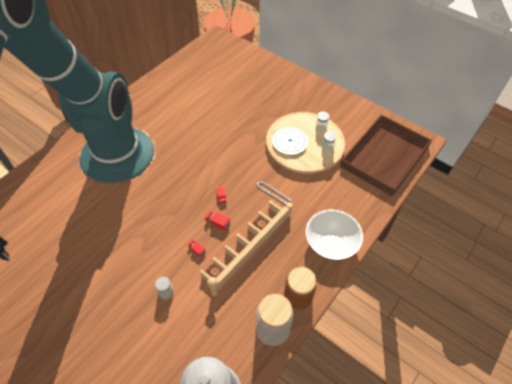

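The top view shows the rack at (235–375, 160), with the largest red mould at (301, 218), plunger at (304, 232). Small look-alikes are at (269, 242) and (344, 212). Both posts need a depth check to see which one has the ball.

```bash
cat > h.py <<'E'
import numpy as np,cv2
from scipy.spatial.transform import Rotation as R
def cloud(s):
    h,w=s["depth"].shape; u,v=np.meshgrid(np.arange(w),np.arange(h))
    p=cv2.undistortPoints(np.stack([u,v],-1).reshape(-1,1,2).astype(np.float64),s["camera_matrix"],s["distortion"]).reshape(h,w,2)
    d=s["depth"].astype(float); P=np.dstack([p*d[...,None],d])
    return P@R.from_euler('xyz',s["orientation"],degrees=True).as_matrix().T+s["eye"]
def red(s):
    g=s["img"].astype(int); return (g[...,0]>110)&(g[...,1]<70)&(g[...,2]<70)&(s["depth"]>0)
E
python3 - <<'E'
from h import *
for n in("top","scene"):
    s=dict(np.load(n+"0.npz")); C=cloud(s)
    print(n,"table z",np.median(C[...,2][280:300,150:250]) if n=="top" else np.median(C[...,2][220:240,100:150]))
    k,l,st,c=cv2.connectedComponentsWithStats(red(s).astype(np.uint8))
    for i in range(1,k):
        if st[i,4]>15 :
            Q=C[l==i]; T=Q[Q[:,2]>Q[:,2].max()-.006]; r=cv2.minAreaRect((T[:,:2]*1000).astype(np.float32))
            print(st[i],c[i].round(),"zmax",Q[:,2].max().round(4),"top rect",np.round(r[0],1),np.round(r[1],1),round(r[2],1),len(T))
    # rack: points z .052-.066 in region
    m=(C[...,2]>.054)&(C[...,2]<.066)&(C[...,0]>.45)&(C[...,0]<.75)&(C[...,1]>-.25)&(C[...,1]<.25)
    k,l,st,c=cv2.connectedComponentsWithStats(m.astype(np.uint8),connectivity=8)
    for i in range(1,k):
        if st[i,4]>60:
            Q=C[l==i]; r=cv2.minAreaRect((Q[:,:2]*1000).astype(np.float32)); print("rail",st[i],np.median(Q[:,2]),np.round(r[0],1),np.round(r[1],1),r[2])
    m=(C[...,2]>.070)&(C[...,2]<.1)&(C[...,0]>.5)&(C[...,0]<.75)&(C[...,1]>-.25)&(C[...,1]<.25)
    print("high",m.sum(),np.median(C[m],0),C[m].max(0),C[m].min(0))
s=dict(np.load("top0.npz"));i=s["img"][140:250,220:390]
cv2.imwrite("pics/crop.png",cv2.resize(i,None,fx=4.5,fy=4.5,interpolation=2)[:,:,::-1])
E
```

```text
top table z 0.0010920100276481381
[311  97   8   8  23] [314. 100.] zmax 0.095 top rect [812.9 -41.4] [0. 0.] 0.0 1
[339 203  12  17 187] [345. 211.] zmax 0.0338 top rect [ 517.8 -114.3] [28.1 37.7] 88.0 54
[292 205  19  23 335] [300. 216.] zmax 0.0446 top rect [507.3   8.2] [51.2 36.2] 12.5 88
[339 221  11   4  26] [344. 223.] zmax 0.0264 top rect [ 485.7 -111.4] [21.6  3.8] 77.4 15
[297 230  13   6  46] [304. 233.] zmax 0.0371 top rect [ 4.628e+02 -1.000e-01] [ 8.2 30.1] 6.4 29
[270 232   9   8  35] [275. 235.] zmax 0.0262 top rect [458.5  76.9] [20.6  7.5] 44.3 20
[260 236  16  17 161] [267. 244.] zmax 0.0362 top rect [431.8  96.7] [22.  28.6] 32.1 16
rail [240 155 129   8 829] 0.06086252812913506 [657.3  -6.7] [339.   17.2] 88.19046783447266
high 120 [ 0.65045361 -0.18833366  0.08552473] [ 0.66810538 -0.17501514  0.09719999] [ 0.63583477 -0.20702363  0.07008307]
scene table z 4.04630235346648e-05
[218 196   7   4  19] [220. 197.] zmax 0.026 top rect [445.2  82.8] [21.   5.2] 45.9 8
[219 201   7   3  19] [222. 202.] zmax 0.0239 top rect [459.1  69.2] [17.2  2.6] 40.9 6
[206 217  21  14 114] [216. 225.] zmax 0.0391 top rect [511.8 -14.3] [52.2  7.2] 10.5 20
[189 244  13  13  50] [195. 252.] zmax 0.0315 top rect [ 520.3 -130.4] [ 5.8 29.7] 89.2 7
rail [216 203  76  81 571] 0.05964234039327887 [657.    3.6] [363.   19.1] 88.26812744140625
high 94 [ 0.65460426 -0.19695948  0.08512406] [ 0.66647841 -0.18069079  0.09404121] [ 0.63748493 -0.20977862  0.07100615]
```

View pics/crop.png

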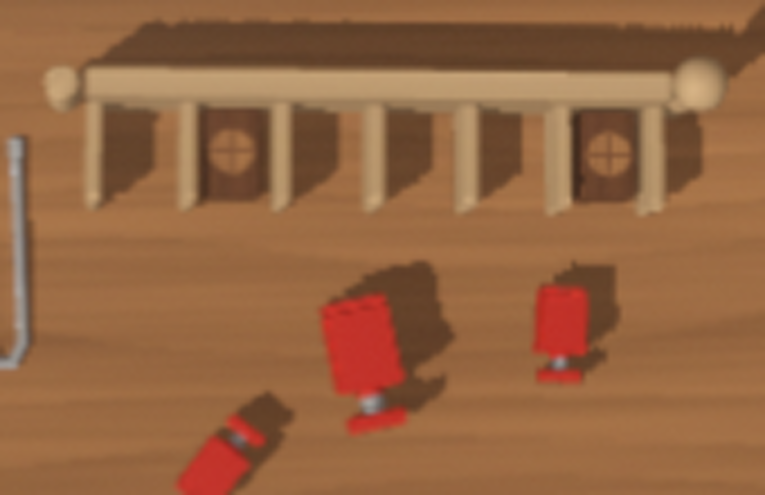

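The ball is at the right end (world y ≈ -0.19), so the third gap is under rail_d. Next I'll refine the rack and mould poses from pixel rays and depth.

```bash
cat >> h.py <<'E'
def ray(s,uv,z):
    p=cv2.undistortPoints(np.array(uv,float).reshape(-1,1,2),s["camera_matrix"],s["distortion"]).reshape(-1,2)
    d=np.c_[p,np.ones(len(p))]@R.from_euler('xyz',s["orientation"],degrees=True).as_matrix().T
    return s["eye"]+d*((z-s["eye"][2])/d[:,2])[:,None]
E
python3 - <<'E'
from h import *
s=dict(np.load("top0.npz"))
f=lambda a:(np.array(a,float)+.5)/4.5-.5+[220,140]
mm=lambda a:(a*1000).round(1)
div=ray(s,f([(94,203),(187,204),(280,206),(373,207),(464,208),(556,209),(649,210)]),.036)
print("div front",mm(div[:,:2]).tolist(), "spacing",mm(np.diff(div[:,1])))
rl=ray(s,f([(86,66),(86,97),(672,72),(672,103)]),.06); print("rail corners",mm(rl).tolist())
b=ray(s,f([(320,306),(385,293),(404,380),(335,397)]),.036); print("barrel",mm(b).tolist(),mm(b.mean(0)))
fr=(b[0]+b[1]-b[2]-b[3])/2; sd=(b[0]+b[3]-b[1]-b[2])/2
print("len",np.linalg.norm(fr),"wid",np.linalg.norm(sd),np.degrees([np.arctan2(fr[1],fr[0]),np.arctan2(-sd[0],sd[1])]))
p=ray(s,f([(347,419),(406,408),(408,423),(350,433)]),.031); print("plate",mm(p).tolist(),mm(p.mean(0)))
E
```

```text
div front [[594.4, 163.3], [592.5, 108.4], [590.0, 53.5], [588.0, -1.6], [586.1, -55.8], [584.2, -110.9], [582.3, -167.1]] spacing [-54.9 -54.9 -55.1 -54.2 -55.1 -56.2]
rail corners [[672.3, 165.8, 60.0], [654.0, 166.2, 60.0], [661.4, -179.0, 60.0], [642.9, -178.0, 60.0]]
barrel [[530.3, 31.7, 36.0], [536.9, -6.9, 36.0], [485.4, -16.4, 36.0], [476.6, 24.6, 36.0]] [507.3   8.2  36. ]
len 0.05324771614213218 wid 0.040597732872389304 [ 8.97083296 11.01939838]
plate [[463.5, 17.4, 31.0], [469.0, -17.7, 31.0], [460.1, -18.6, 31.0], [455.2, 15.9, 31.0]] [462.   -0.7  31. ]
```

Call:
carry_out(commands=[[0, 0, 0.159, 0, 0, 0, 1], [0, 0, 0.159, 0, 0, 0, 1], [0, 0, 0.16, 0, 0, 0, 1], [0, 0, 0, 31, -36, 0, 1], [0, 0, 0, 31, -36, 0, 1], [0, 0, 0, 31, -36, 0, 1], [0, 0, 0, 31, -36, 0, 1], [0, 0, 0, 31, -36, 0, 1]])

```text
time: 1.1
eef_pos: [0.4306, -0.3881, 0.2311]
tcp_rot: [-180.0, 0.0, -1.9]
force: [0.8, 0.4, 0.8]
grip_width: 0.0001
gripper_force: 0.0
```

Call:
carry_out(commands=[[0, 0, 0, 31, -36, 0, 1], [0, 0, 0, 31, -36, 0, 1], [0, 0, 0, 31, -36, 0, 1], [0, 0, 0, 31, -36, 0, 1], [0, 0, 0, 31, -36, 0, 1], [0, 0, 0, 31, -36, 0, 1], [0, 0, 0, 30, -36, 0, 1], [0, 0, 0, 0, 0, 0, 1]])

```text
time: 2.1
eef_pos: [0.6556, -0.1405, 0.2303]
tcp_rot: [-179.9, 0.0, -1.6]
force: [-0.1, -0.4, -0.3]
grip_width: -0.0
gripper_force: 0.0
```

Call:
carry_out(commands=[[0, 0, 0, -2, 4, 0, 1], [0, 0, 0, 0, 0, 45, 1], [0, 0, 0, 0, 0, 45, 1], [0, 0, 0, 0, 0, 45, 1], [0, 0, 0, 0, 0, 22, 1], [0, 0, 0, 0, 0, 5, 1], [0, 0, 0, 0, 0, 0, 1]])

```text
time: 2.98
eef_pos: [0.6525, -0.1491, 0.0705]
tcp_rot: [180.0, -0.1, -1.9]
force: [0.1, -0.7, 0.4]
grip_width: 0.0001
gripper_force: 0.0
```

Call:
carry_out(commands=[[0, 0, 0, 1, -4, 3, 1], [0, 0, 0, 0, 0, 3, 1], [0, 0, 0, 0, 0, 2, 1], [0, 0, 0, 0, 0, 1, 1], [0, 0, 0, 0, 0, 0, 1]])

```text
time: 3.6
eef_pos: [0.653, -0.1448, 0.0603]
tcp_rot: [-180.0, 0.0, -1.9]
force: [0.7, -0.8, 0.5]
grip_width: -0.0004
gripper_force: 0.0
```

Call:
carry_out(commands=[[0, 0, 0, 0, 0, 1, 1], [0, 0, 0, 0, 0, 1, 1], [0, 0, 0, 0, 0, 0, 1]])

```text
time: 3.98
eef_pos: [0.6532, -0.1448, 0.0601]
tcp_rot: [180.0, -0.0, -1.9]
force: [-11.7, 2.1, 25.5]
grip_width: -0.0001
gripper_force: 13.1
```

Contact at 25 N on rail_f, at the expected height. On to the second gap.

Call:
carry_out(commands=[[0, 0, 0, 0, 0, -13, 1], [0, 0, 0, 0, -28, 0, 1], [0, 0, 0, 0, -28, 0, 1], [0, 0, 0, 0, 0, 0, 1], [0, 0, 0, 0, 0, 9, 1], [0, 0, 0, 0, 0, 2, 1], [0, 0, 0, 0, 0, 2, 1], [0, 0, 0, 0, 0, 0, 1]])

```text
time: 4.97
eef_pos: [0.6546, -0.0898, 0.06]
tcp_rot: [180.0, 0.0, -2.0]
force: [-16.8, 1.7, 34.9]
grip_width: 0.0
gripper_force: 17.4
```

Call:
carry_out(commands=[[0, 0, 0, 0, 0, -13, 1], [0, 0, 0, 1, -29, 0, 1], [0, 0, 0, 0, -28, 0, 1], [0, 0, 0, 0, 0, 0, 1], [0, 0, 0, 0, 0, 9, 1], [0, 0, 0, 0, 0, 2, 1], [0, 0, 0, 0, 0, 1, 1], [0, 0, 0, 0, 0, 0, 1]])

```text
time: 5.98
eef_pos: [0.6575, -0.0332, 0.06]
tcp_rot: [180.0, 0.0, -2.0]
force: [-10.5, -0.0, 23.7]
grip_width: 0.0002
gripper_force: 11.3
```

Call:
carry_out(commands=[[0, 0, 0, 0, 0, -40, 1], [0, 0, 0, 0, 0, -40, 0.3], [0, 0, 0, -40, -9, 0, 0.3], [0, 0, 0, -40, -9, 0, 0.3], [0, 0, 0, -40, -9, 0, 0.3], [0, 0, 0, -38, -7, 0, 0.3], [0, 0, -0.105, 0, 0, 0, 0.3], [0, 0, -0.105, 0, 0, 0, 0.3]])

```text
time: 6.98
eef_pos: [0.5008, 0.0065, 0.1392]
tcp_rot: [180.0, 0.0, 10.2]
force: [0.1, 0.2, -0.2]
grip_width: 0.0601
gripper_force: 0.0
```

Call:
carry_out(commands=[[0, 0, 0, 0, 0, 0, 0.3], [0, 0, 0, 0, 0, 0, 0.3]])

```text
time: 7.22
eef_pos: [0.501, 0.0069, 0.139]
tcp_rot: [-180.0, 0.0, 9.9]
force: [0.2, 0.0, -0.2]
grip_width: 0.0597
gripper_force: 0.0
```

Call:
carry_out(commands=[[0, 0, 0, 0, 0, 40, 0.3], [0, 0, 0, 0, 0, 40, 0.3], [0, 0, 0, 0, 0, 30, 0.3], [0, 0, 0, 0, 0, 17, 0.3], [0, 0, 0, 0, 0, 0, 0.3], [0, 0, 0, 0, 0, 0, 0.45], [0, 0, 0, 0, 0, 0, 0.51], [0, 0, 0, 0, 0, 0, 0.51]], squeeze=20)

```text
time: 8.22
eef_pos: [0.5014, 0.0074, 0.0129]
tcp_rot: [180.0, -0.1, 10.1]
force: [-0.6, -0.0, 0.4]
grip_width: 0.042
gripper_force: 0.0
```

Call:
carry_out(commands=[[0, 0, 0.053, 0, 0, 0, 0.51], [0, 0, 0.053, 0, 0, 0, 0.51], [0, 0, 0.053, 0, 0, 0, 0.51], [0, 0, 0.053, 0, 0, 0, 0.51], [0, 0, 0, 0, 9, 0, 0.51], [0, 0, 0, 0, 9, 0, 0.51], [0, 0, 0, 0, 9, 0, 0.51], [0, 0, 0, 0, 9, 0, 0.51]])

```text
time: 9.22
eef_pos: [0.4997, -0.0294, 0.0123]
tcp_rot: [-180.0, 0.0, -2.0]
force: [0.8, 1.1, 1.4]
grip_width: 0.0421
gripper_force: 0.6
```

Call:
carry_out(commands=[[0, 0, 0, 0, 0, 0, 0.51], [0, 0, 0, 0, 0, 0, 0.54], [0, 0, 0, 0, 0, 0, 0.54]])

```text
time: 9.6
eef_pos: [0.4997, -0.0282, 0.0122]
tcp_rot: [-180.0, 0.0, -2.0]
force: [-0.3, 0.6, 0.8]
grip_width: 0.0392
gripper_force: 0.0
```

Call:
carry_out(commands=[[0, 0, 0, 0, 0, 0, 0.4], [0, 0, 0, 0, 0, 0, 0.35], [0, 0, 0, 0, 0, -30, 0.35], [0, 0, 0, 0, 0, -50, 0.35], [0, 0, 0, -40, 0, 0, 1], [0, 0, 0, -50, 0, 0, 1], [0, 0, 0, -30, 0, 0, 1], [0, 0, 0, 0, 0, 0, 1]])

```text
time: 10.6
eef_pos: [0.3782, -0.0243, 0.0924]
tcp_rot: [180.0, 0.0, -2.0]
force: [-0.0, -0.1, 0.2]
grip_width: 0.0001
gripper_force: 0.0
```

Run:
```python
from rig import telemetry, snapshot
from h import *
s=snapshot("top"); np.savez("top1.npz",**s); print(telemetry.get_obs()["eef_pos"])
i=s["img"][140:270,250:380]
cv2.imwrite("pics/crop1.png",cv2.resize(i,None,fx=4.5,fy=4.5,interpolation=2)[:,:,::-1])
```

```text
[ 0.37971557 -0.02430986  0.09261647]
```

View pics/crop1.png

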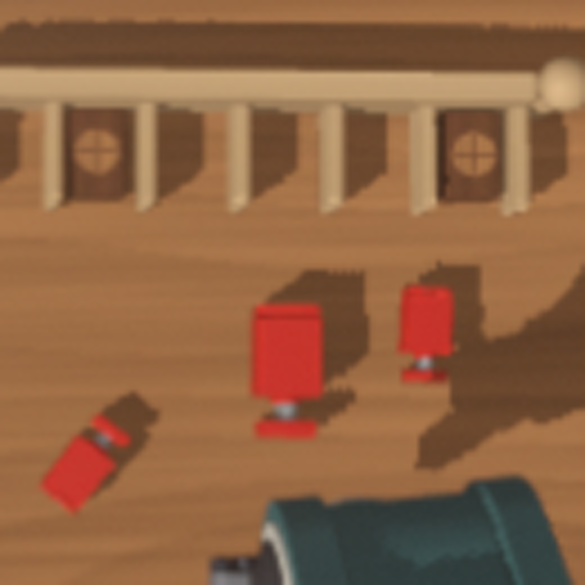

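The mould now stands square in front of the third gap, barrel centre (288, 350) in the crop, with the gap between the dividers at (239, 205) and (331, 205).

Run:
```python
from h import *
s=dict(np.load("top1.npz"))
f=lambda a:(np.array(a,float)+.5)/4.5-.5+[250,140]
rk=lambda P:(P[:,:2]*1000-[588,-2.2])@R.from_euler('z',-1.9,degrees=True).as_matrix()[:2,:2]
for n,a,z in(("barrel",[(253,306),(322,305),(323,396),(253,398)],.036),("plate",[(256,423),(317,422),(318,436),(256,437)],.031),("div",[(238,205),(331,206)],.036)):
    q=rk(ray(s,f(a),z)); print(n,q.round(1).tolist(),q.mean(0).round(1))
```

```text
barrel [[-58.5, -8.2], [-57.7, -49.1], [-111.3, -49.6], [-112.7, -8.1]] [-85.  -28.8]
plate [[-127.3, -10.5], [-126.6, -46.7], [-134.8, -47.3], [-135.5, -10.5]] [-131.1  -28.8]
div [[1.2, 0.6], [1.1, -54.8]] [  1.2 -27.1]
```

Call:
carry_out(commands=[[0, 0, 0, 0, 0, 40, 1], [0, 0, 0, 0, 0, 32, 1], [0, 0, 0, 0, 0, 9, 1], [0, 0, 0, 20, 0, 0, 1], [0, 0, 0, 20, 0, 0, 1], [0, 0, 0, 10, 0, 0, 1], [0, 0, 0, 4, 0, 0, 1], [0, 0, 0, 4, 0, 0, 1]])

```text
time: 11.65
eef_pos: [0.4375, -0.0264, 0.0114]
tcp_rot: [180.0, 0.0, -2.0]
force: [-0.4, 0.5, 0.9]
grip_width: 0.0002
gripper_force: 0.0
```

Call:
carry_out(commands=[[0, 0, 0, 5, 0, 0, 1], [0, 0, 0, 5, 0, 0, 1], [0, 0, 0, 5, 0, 0, 1], [0, 0, 0, 5, 0, 0, 1], [0, 0, 0, 5, 0, 0, 1], [0, 0, 0, 5, 0, 0, 1], [0, 0, 0, 5, 0, 0, 1], [0, 0, 0, 5, 0, 0, 1]])

```text
time: 12.65
eef_pos: [0.4781, -0.0278, 0.0113]
tcp_rot: [-180.0, 0.0, -2.0]
force: [-1.0, 0.1, 1.1]
grip_width: 0.0001
gripper_force: 0.6
```

Run:
```python
from rig import telemetry, snapshot
from h import *
s=snapshot("scene"); np.savez("sc2.npz",**s); t=snapshot("top"); np.savez("top2.npz",**t)
a=cv2.resize(s["img"][170:300,170:300],(400,400),interpolation=2);b=cv2.resize(t["img"][140:270,250:380],(400,400),interpolation=2)
cv2.imwrite("pics/crop2.png",np.hstack([a,b])[:,:,::-1])
```

```text
(no output)
```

View pics/crop2.png

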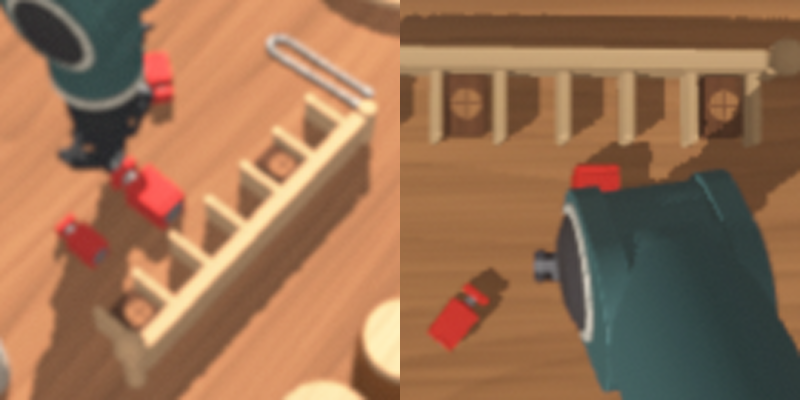

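In the right panel the mouth, at (597, 175), is straight ahead of the gap between the dividers at (564, 140) and (627, 140). I'll keep pushing.

Call:
carry_out(commands=[[0, 0, 0, 5, 0, 0, 1], [0, 0, 0, 5, 0, 0, 1], [0, 0, 0, 5, 0, 0, 1], [0, 0, 0, 5, 0, 0, 1], [0, 0, 0, 5, 0, 0, 1], [0, 0, 0, 5, 0, 0, 1], [0, 0, 0, 5, 0, 0, 1], [0, 0, 0, 5, 0, 0, 1]])

```text
time: 13.75
eef_pos: [0.5181, -0.0292, 0.0113]
tcp_rot: [-180.0, 0.0, -2.0]
force: [0.1, -0.3, -0.4]
grip_width: -0.0
gripper_force: 0.3
```

Call:
carry_out(commands=[[0, 0, 0, 5, 0, 0, 1], [0, 0, 0, 5, 0, 0, 1], [0, 0, 0, 5, 0, 0, 1], [0, 0, 0, 5, 0, 0, 1], [0, 0, 0, 5, 0, 0, 1], [0, 0, 0, 5, 0, 0, 1], [0, 0, 0, 3, 0, 0, 1], [0, 0, 0, 0, 0, 0, 1]])

```text
time: 14.75
eef_pos: [0.5509, -0.0303, 0.0113]
tcp_rot: [-180.0, -0.0, -2.0]
force: [-0.5, 0.7, -0.2]
grip_width: -0.0001
gripper_force: 0.0
```

Call:
carry_out(commands=[[0, 0, 0, 2, 0, 0, 1], [0, 0, 0, 2, 0, 0, 1], [0, 0, 0, 2, 0, 0, 1], [0, 0, 0, 0, 0, 0, 1]])

```text
time: 15.25
eef_pos: [0.5569, -0.0305, 0.0113]
tcp_rot: [-180.0, -0.0, -2.0]
force: [0.4, 0.2, 0.8]
grip_width: -0.0
gripper_force: 0.0
```

Call:
carry_out(commands=[[0, 0, 0, 2, 0, 0, 1], [0, 0, 0, 2, 0, 0, 1], [0, 0, 0, 0, 0, 0, 1]])

```text
time: 15.62
eef_pos: [0.5605, -0.0307, 0.0112]
tcp_rot: [-180.0, 0.0, -2.0]
force: [-4.2, 0.9, 3.6]
grip_width: -0.0001
gripper_force: 1.9
```

Call:
carry_out(commands=[[0, 0, 0, 2, 0, 0, 1], [0, 0, 0, 0, 0, 0, 1]])

```text
time: 15.88
eef_pos: [0.5626, -0.0307, 0.0112]
tcp_rot: [-180.0, 0.0, -2.0]
force: [-4.9, 0.2, 1.7]
grip_width: -0.0001
gripper_force: 2.2
```

Call:
carry_out(commands=[[0, 0, 0, -2, 0, 0, 1], [0, 0, 0, -3, 0, 0, 1], [0, 0, 0, -20, 0, 0, 1], [0, 0, 0, -40, 0, 0, 1], [0, 0, 0, -40, 0, -30, 1], [0, 0, 0, -40, 0, -30, 1], [0, 0, 0, -40, 0, -20, 1], [0, 0, 0, 0, 0, 0, 1]])

```text
time: 16.88
eef_pos: [0.3767, -0.0244, 0.0926]
tcp_rot: [180.0, -0.1, -2.0]
force: [0.7, 0.0, -0.5]
grip_width: 0.0
gripper_force: 0.0
```

Run:
```python
from rig import telemetry, snapshot
from h import *
t=snapshot("top"); np.savez("top3.npz",**t); s=snapshot("scene")
a=cv2.resize(s["img"][170:300,170:300],(400,400),interpolation=2);b=cv2.resize(t["img"][140:230,270:360],(400,400),interpolation=2)
cv2.imwrite("pics/crop3.png",np.hstack([a,b])[:,:,::-1])
```

```text
(no output)
```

View pics/crop3.png

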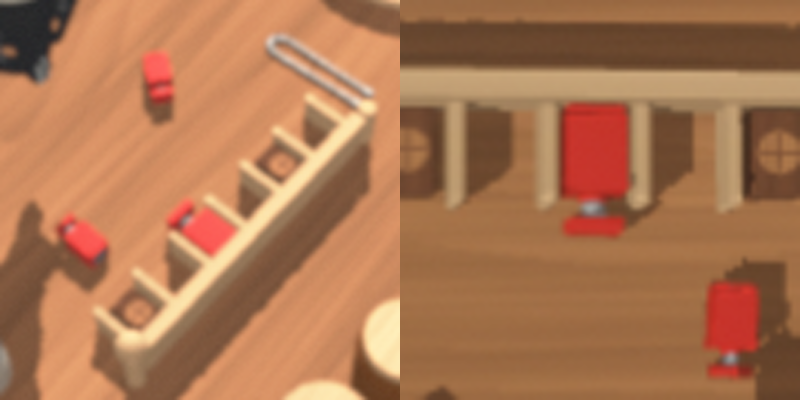

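The mould sits in the third gap from the ball, at (597, 150) in the right panel. It is straight, its mouth is at the back board, and the plunger stands out at the front.

```bash
python3 -c "
from rig import finish_job
print(finish_job())"
```

```text
the job is handed in; nothing more can be done
None
```

I touched the rail over the first, second and third gaps from the ball-topped post, then pushed the maamoul mould home, mouth first, in the third gap; the job is handed in, but no verdict came back.

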